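# Release a test plug from a locked air coupler

### The job

A hexagon-headed test plug is locked in the tilted air coupler on the bench. Turn the coupler's sleeve clockwise (looking down onto the plug) until it will slide, pull it fully back towards the block so that the plug pops up, and let go so that the sleeve springs home; then take the plug out and set it down, without dropping it, in the round steel dish. Leave the grinder, tube and plate around it alone.

Things in the scene. Friction and masses are not known exactly. Their poses are not given: they have to be found in the camera images.
- coupler: Fixed air coupler: a grey block (120 x 100 x 50 mm, foot plate 150 x 130 mm) with a brass coupler of 27 mm diameter rising from its top, tilted 35 degrees from vertical. Origin: on the bench, 30 mm in front of the block's centre; x to the block's back (the coupler leans to -x), z up.
- sleeve_mid (a point): On the axis of the knurled steel sleeve (40 mm diameter, 40 mm long), 10 mm below its outer end: grip here, along the axis. z points outward along the axis, to the plug. Slides with the sleeve, does not show its turn. The plug's top is 30 mm beyond it, 48 mm with sleeve back and plug popped up. The sleeve's rear end is 30 mm below it; then 36 mm or thinner neck for 40 mm.
- sleeve (a joint): Slide of the sleeve, m: 0 = forward (rest), 0.008 = fully back, towards the block. Its spring pushes forward with 9 N at 0, 12 N at 0.008. It slides only when turned so that its notch is over the lock pin; else it stops dead after 1 mm. Beyond about 6 mm back the plug is unlocked and a spring lifts it 9 mm.
- coupler_mouth (a point): Centre of the coupler's mouth, on its axis, 2 mm beyond the end of the sleeve at rest. Axes as coupler (not tilted).
- plug_mid (a point): Half-way along the loose steel plug (65 mm long, 0.18 kg): an 18 mm diameter shank with a hexagon head, 26 mm across flats, on its upper 15 mm. z runs along the plug towards the head. Locked, the plug lies along the coupler's axis with this point 14 mm inside the mouth; popped up, 5 mm inside. It sits with 1 mm play and must be drawn 40 mm along the axis to clear the coupler once popped up.
- plug_head (a point): Centre of the plug's hexagon head, 25 mm from plug_mid towards the head end; z along the plug, away from its nose; two flats face this point's +x and -x (and every 60 degrees). Popped up, the head's underside is 12 mm clear of the mouth.
- dish: Round steel parts dish, held to the bench by its magnet: floor diameter about 122 mm, rim diameter 156 mm, 30 mm high, floor 5 mm thick. Origin: centre of its underside.
- tray: Rectangular steel tray with bolts in it (150 x 110 x 30 mm), fixed to the bench; not for the plug. Origin: centre of its underside.
- grinder: Loose die grinder lying on the bench, 240 mm long, 56 mm thick; leave alone. Origin: under its axis, 90 mm from the black handle's end; x along it to the steel tip.
- tube: Loose aluminium tube standing upright, diameter 60 mm, 70 mm high; leave alone. Origin: centre of its underside.
- offcut: Loose flat aluminium plate, 90 x 70 x 5 mm; leave alone. Origin: centre of its underside.
- crossbar (a point): On the level pipe (18 mm diameter, along the coupler's y from 37 mm left to 73 mm right of this point, 280 mm up) that crosses above the coupler from a riser behind its left side. It leaves no room for a vertical gripper over the sleeve; an approach along the coupler's own tilted axis is clear (over 100 mm from axis to pipe).
- lock_pin (a point): The 5.5 mm pin on the neck, on the coupler's -y side, behind the sleeve. An 11 mm notch in the sleeve's rear rim must stand over it. The sleeve's turn is not reported: from the start it is 0.3 to 1.0 rad clockwise, looking down on the plug, to the centre of the notch; good within 0.15 rad either side. It turns with light friction (0.04 N m), stays where left.

How it is judged:
By the outcome, as a careful person would: the job done as asked, in the order asked, and still so for the second after the job is handed in, with the robot touching nothing.
It also fails if it takes over 54 s, if anything falls off the work surface, if the arm or the gripper's body presses on something with over 40 N, if the wrist force passes 120 N, or if a joint passes its speed limit or range.

### The arm

A 7-joint arm with a two-finger parallel gripper is mounted at the origin on the work surface. World frame = base frame: x ahead of the robot, y to its left, z up, the work surface at z = 0. Lengths are in mm, angles in rad, forces in N, time in s.
With the tool pointing down it reaches from about 400 to 850 mm from the base axis. Payload 10.4 kg.
Tool frame: the origin (TCP) lies at the very end of the fingers, on their centre line; the grasp point (between the pads) lies r.hold_point_z behind it (r.hold_point_z is the distance from the TCP to the grasp point, in mm); z points along the fingers, y is the direction in which the jaws open and shut (so a half turn about z gives the same grasp; the last joint's range is limited). The gripper opens to 87 mm and grips with 3 to 60 N. Pads are 19 mm wide; open, the fingers measure 117 mm over their backs; the gripper's body (75 mm by 190 mm) begins 51 mm behind the grasp point.
Start: joints at [-1.366, 0.332, -0.065, 1.46, 0.022, 1.35, -0.088], TCP at [141.132, 608.879, 222.576] pointing down, gripper open.
Joint ranges: [-2.6, 2.6], [-0.5, 2.12], [-1.47, 1.34], [0.16, 2.42], [-1.27, 4.41], [0.06, 2.06], [-2.6, 2.6]. Speed limits (rad/s): [2.22, 2.22, 2.79, 2.79, 3.14, 3.14, 3.14].

### API

Orientations are given as a rotation vector (axis times angle).
In Python, from cell import monitor, vision, finish_job, r gives the robot as it stands.
- The arm moves only by the shell command python3 -m handwheel 'ROWS' [FORCE]. ROWS is text: rows parted by semicolons, each of 7 numbers parted by spaces: the shift along the world's x, y, z in m, then the turn, a rotation vector about the world's x, y, z in rad, then the closure, from 0 (fully open) to 1 (shut). A call has exactly 8 rows; each row shifts and turns the commanded pose from where the row before left it; what a row does not reach is not made up. A row lasts 1/12 s, in which the tool goes at most 41.7 mm and 7.16 degrees, less where a joint would pass 70% of its speed; a pose out of reach is approached as far as the arm can. A call is refused whole if a number of a shift passes 0.0417 or a number of a turn 0.125, either way. A call with a gripper value outside its range is refused whole. The fingers move at their own pace and stop on an object; FORCE is the grip in N (left out, the last holds). Time passes only in rows, so rows that do not move let the fingers close, or fill a call up. It gives the time, the measured TCP pose, the force and the opening at its end, in the units of the state.
- monitor.get_state(): the state, without advancing time (a new reading comes with each control period).
- vision.capture(name): name is "side" or "top" or "wrist"; returns a dict with "pixels" (384x512x3 uint8, red, green, blue), "mtx" (3x3 intrinsics, pixels), "pose" (4x4, takes a point from camera to world coordinates). Camera axes: x right, y up, looking along -z (the intrinsics and any distortion apply to the point x, -y, -z); pixel columns grow to the right and rows downward; lengths in mm; the calibration is good to about 2 mm. A picture is of the moment at which its call begins. There is no depth.
- finish_job(): hands the job in, once; it reports no verdict.
Trained networks look in a picture, given as the dict that the camera call returned (one of the last four; its "shot" number tells which), for a name from the list of things; names that differ only in an ending like _2 or _b are one class to them, and where a whole thing is asked for, a point or a joint stands for the part that bears it (a point fixed in the world has none). Each returns a list of dicts, best first, with "conf" (0 to 1); they miss things now and then, are a little off and sometimes report something else, mostly with a low value. They report only what shows in the picture. A call takes as long as a camera call.
- vision.spot_in(query, picture): "centre" ([column, row] as shares, 0 to 1, of the picture: columns of its width, rows of its height, amid what is visible of it).
- vision.trace(query, picture): "region" (384x512 bool, what is visible of it) and "centre" ([column, row] as shares, 0 to 1, of the picture: columns of its width, rows of its height, amid what is visible of it).
The state is a dict: "t": time; "joint_positions": joint angles; "qvel": joint speeds; "joint_efforts": joint torques, N m; "tcp_pos": TCP position; "orientation": TCP orientation; "ft_force": force on the tool from outside, world axes, zero at the start; "torque": the same for the moment, N m; "gripper_width": finger opening in mm.
Only numpy, scipy, OpenCV 4.12 (cv2) and the standard library are available. Lean on these libraries where they do the work, as an engineer would, in place of code of your own. Each camera call takes 0.05 s, during which the arm holds its last target. There are 200 camera calls.

## Working session

There is one attempt and no reset: what is moved stays moved. The work goes in short steps, Python scripts to look and compute and a shell command to move; the robot and the scene stay as the last step left them, time stands still between calls to the robot, and variables do not carry over. Pictures are saved under pics/ and viewed, about 8 in all and at most 12, crops included, and the job is handed in when it is done.

```bash
mkdir -p pics; ls
python3 - <<'E'
from cell import monitor, vision, r
import cv2, json
print(monitor.get_state(), r.hold_point_z)
for n in ("side","top"):
    p=vision.capture(n); cv2.imwrite(f"pics/{n}0.png",p["pixels"][:,:,::-1])
    print(n,p["mtx"].tolist(),p["pose"].round(3).tolist(),[k for k in p])
    for q in ("coupler","sleeve_mid","coupler_mouth","plug_mid","plug_head","dish","tray","grinder","tube","offcut","crossbar","lock_pin"):
        try:
            a=vision.spot_in(q,p)
            print(q,[(round(d["conf"],2),round(d["centre"][0]*512,1),round(d["centre"][1]*384,1)) for d in a[:2]])
        except Exception as e: print(q,e)
E
cd pics; python3 -c "
import cv2,numpy as np
a=cv2.imread('side0.png');b=cv2.imread('top0.png')
cv2.imwrite('st0.png',cv2.resize(np.vstack([a,b]),(400*2,600*2))[:600*2] if 0 else cv2.resize(np.hstack([a,b]),(800,300)))"
```

```text
pics
{'t': 0.0, 'joint_positions': array([-1.36556594,  0.33285707, -0.06471589,  1.46093106,  0.02161417,
        1.34992884, -0.08852801]), 'qvel': array([ 0.00075007, -0.00045761,  0.00047953, -0.0001534 , -0.00069656,
        0.00105097, -0.00165169]), 'joint_efforts': array([-6.02379550e-04, -6.23260760e+01,  2.42727762e-02, -3.89887583e+01,
       -6.15022634e-02,  4.01911314e-02,  1.45331410e-04]), 'tcp_pos': array([141.07840637, 608.46570864, 221.76814445]), 'orientation': array([-3.57074716e-01, -3.12114636e+00,  2.23911875e-03]), 'ft_force': array([-0.03806892,  0.71850654,  0.16792301]), 'torque': array([-0.00347211,  0.01518719, -0.00437139]), 'gripper_width': 87.18911262173516} 18.700000000000003
side [[441.43077191459963, 0.0, 256.4147400077189], [0.0, 441.43077191459963, 184.85019954954024], [0.0, 0.0, 1.0]] [[0.763, 0.47, -0.442, 122.752], [-0.646, 0.535, -0.545, -601.502], [-0.019, 0.701, 0.712, 963.186], [0.0, 0.0, 0.0, 1.0]] ['pixels', 'mtx', 'pose', 'shot']
coupler [(0.85, 251.9, 229.4)]
sleeve_mid [(0.55, 242.8, 225.9)]
coupler_mouth [(0.66, 247.9, 232.6)]
plug_m
[... 363 characters left out ...]
1.52949743375495, 0.0, 252.20878844710828], [0.0, 421.52949743375495, 195.48393881796378], [0.0, 0.0, 1.0]] [[0.004, 0.994, -0.112, 499.038], [-1.0, 0.005, 0.014, 16.375], [0.014, 0.112, 0.994, 1239.262], [0.0, 0.0, 0.0, 1.0]] ['pixels', 'mtx', 'pose', 'shot']
coupler [(0.67, 258.6, 212.0)]
sleeve_mid [(0.72, 147.4, 254.2), (0.5, 260.0, 225.1)]
coupler_mouth [(0.75, 257.0, 211.4)]
plug_mid []
plug_head [(0.71, 214.7, 144.6), (0.63, 261.1, 233.9)]
dish [(0.61, 148.0, 255.6), (0.3, 218.4, 144.9)]
tray [(0.9, 347.3, 255.2), (0.6, 256.1, 214.1)]
grinder [(0.71, 377.6, 171.4)]
tube [(0.77, 114.5, 189.3)]
offcut [(0.74, 215.6, 143.4)]
crossbar [(0.57, 257.5, 211.9)]
lock_pin [(0.94, 258.3, 211.2)]
```

```bash
cd pics; python3 -c "
import cv2,numpy as np
a=cv2.imread('side0.png');b=cv2.imread('top0.png')
cv2.imwrite('s_crop.png',cv2.resize(a[130:310,150:390],None,fx=3.3,fy=3.3,interpolation=2)[:600,:800])
cv2.imwrite('t_full.png',cv2.resize(b,(800,600),interpolation=2))"
```

```text
(no output)
```

View pics/s_crop.png

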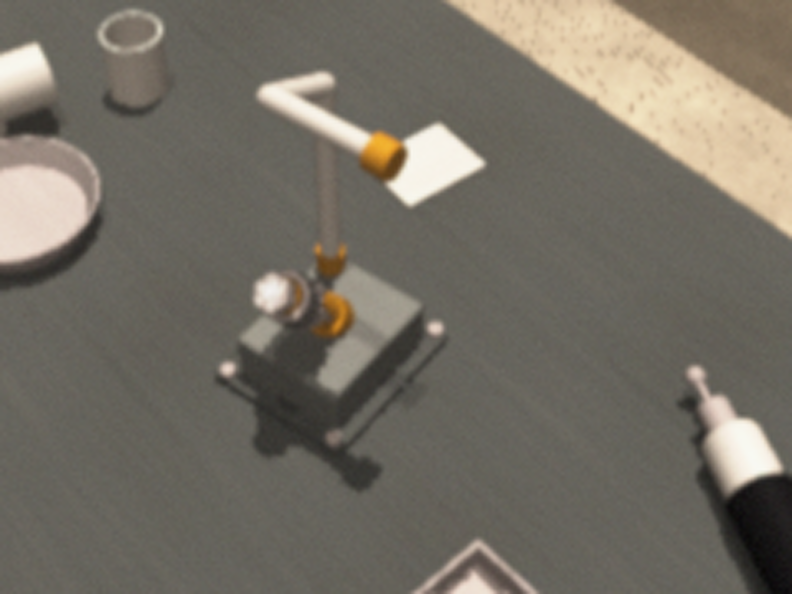

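View pics/t_full.png

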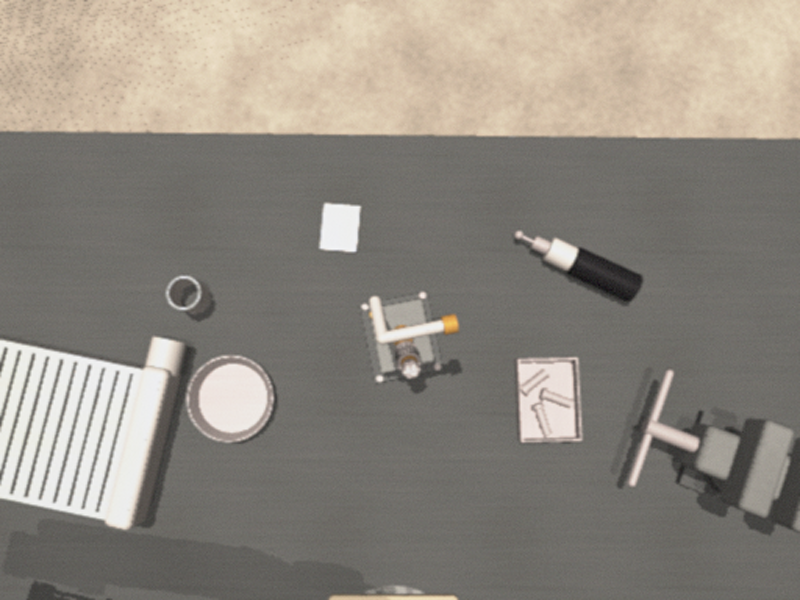

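The side crop shows the plug head at about full-picture (232,218), the pipe end at (266,177), and the foot-plate screws. In the top view the head is at (263,236) and the dish at (148,255). Next I triangulate these points.

```bash
cat > h.py <<'E'
import numpy as np, cv2
from scipy.spatial.transform import Rotation as R
def ray(p,uv):
    K,T=p["mtx"],p["pose"]
    d=np.array([(uv[0]-K[0,2])/K[0,0],-(uv[1]-K[1,2])/K[1,1],-1.])
    d=T[:3,:3]@d; return T[:3,3],d/np.linalg.norm(d)
def tri(obs):
    A=np.zeros((3,3));b=np.zeros(3);rs=[ray(p,u) for p,u in obs]
    for o,d in rs:
        M=np.eye(3)-np.outer(d,d);A+=M;b+=M@o
    x=np.linalg.solve(A,b); return x,[round(float(np.linalg.norm((np.eye(3)-np.outer(d,d))@(x-o))),1) for o,d in rs]
def plane(p,uv,z):
    o,d=ray(p,uv); return o+d*(z-o[2])/d[2]
def proj(p,X):
    K,T=p["mtx"],p["pose"]; c=T[:3,:3].T@(np.asarray(X,float)-T[:3,3]); 
    return np.array([K[0,0]*c[0]/-c[2]+K[0,2], K[1,1]*-c[1]/-c[2]+K[1,2]])
E
python3 - <<'E'
from cell import vision
from h import *
s=vision.capture("side");t=vision.capture("top")
S=lambda a,b:(150+a/3.3,130+b/3.3); T=lambda a,b:(a*.64,b*.64)
for n,a,b in [("head",(272,292),(411,369)),("pipeend",(383,156),(451,323)),("elbow",(265,93),(379,337)),("scrBR",(435,328),(422,295)),("scrFR",(334,438),(438,366)),("scrFL",(227,369),(379,379)),("tubetop",(131,30),(184,292))]:
    print(n,*tri([(s,S(*a)),(t,T(*b))]))
for n,b in [("BR",(422,295)),("BL",(364,307)),("FL",(379,379)),("FR",(438,366))]: print(n,plane(t,T(*b),12))
print("dish",plane(t,T(231,398),30), vision.spot_in("dish",t)[:2])
w=vision.trace("dish",t)
m=w[0]["region"]; ys,xs=np.nonzero(m); c=((xs.min()+xs.max())/2,(ys.min()+ys.max())/2);print(c,plane(t,c,30),xs.ptp() if hasattr(xs,'ptp') else np.ptp(xs))
E
```

```text
head [514.87503443 -26.24793967 145.26518033] [1.9, 1.9]
pipeend [579.07783692 -78.59273275 282.43998894] [2.8, 2.8]
elbow [559.0809197   25.75844624 280.04137232] [1.8, 1.8]
scrBR [656.09237505 -52.41546961  12.18413313] [1.3, 1.3]
scrFR [522.89757524 -81.78708574  12.34220909] [1.8, 1.8]
scrFL [499.15679529  27.16580763  12.77636844] [1.0, 1.0]
tubetop [651.15687411 375.46955745  70.41963934] [1.8, 1.8]
BR [657.21886351 -53.16863406  12.        ]
BL [633.9533661   55.59751617  12.        ]
FL [499.99747261  26.66540662  12.        ]
FR [524.4037739  -82.77292653  12.        ]
dish [464.76840388 294.50832176  30.        ] [{'centre': [0.2875, 0.6672], 'conf': 0.6}]
(np.float64(147.0), np.float64(255.0)) [463.97518318 296.85447942  30.        ] 54
```

```bash
cat >> h.py <<'E'
YAW=0.213
u=np.array([-np.sin(.6109)*np.cos(YAW),-np.sin(.6109)*np.sin(YAW),np.cos(.6109)])
yc=np.array([-np.sin(YAW),np.cos(YAW),0])
sm=np.array([514.9,-26.2,145.3])-23*u
def Rt(a): # jaw angle a about tool z from coupler y
    z=-u; x=np.cross(yc,z); return np.column_stack([x,yc,z])@R.from_rotvec([0,0,a]).as_matrix()
def need(st,P,Rm): # grasp point to P
    dp=P-18.7*u*0+18.7*Rm[:,2]-st["tcp_pos"]; dr=(R.from_matrix(Rm)*R.from_rotvec(st["orientation"]).inv()).as_rotvec()
    return (dp/1000).round(4),dr.round(4)
E
python3 - <<'E'
from cell import monitor
from h import *
st=monitor.get_state();print(u,sm)
for a in (-.5,0,.5): print(a,need(st,sm+120*u,Rt(a)))
E
```

```text
[-0.56064209 -0.12125609  0.81913211] [527.7947681  -23.41110989 126.45996158]
-0.5 (array([ 0.3299, -0.6445, -0.0131]), array([-0.1612, -0.6126,  0.9105]))
0 (array([ 0.3299, -0.6445, -0.0131]), array([-0.0046, -0.6158,  0.4269]))
0.5 (array([ 0.3299, -0.6445, -0.0131]), array([ 0.1468, -0.5931, -0.0573]))
```

```bash
python3 -m handwheel '.025 -.0322 0 -.0101 -.0383 .0569 0;.025 -.0322 0 -.0101 -.0383 .0569 0;.025 -.0322 0 -.0101 -.0383 .0569 0;.025 -.0322 0 -.0101 -.0383 .0569 0;.025 -.0322 0 -.0101 -.0383 .0569 0;.025 -.0322 0 -.0101 -.0383 .0569 0;.025 -.0322 0 -.0101 -.0383 .0569 0;.025 -.0322 0 -.0101 -.0383 .0569 0'; python3 -m handwheel '.0108 -.0322 0 -.0101 -.0383 .0569 0;.0108 -.0322 0 -.0101 -.0383 .0569 0;.0108 -.0322 0 -.0101 -.0383 .0569 0;.0108 -.0322 0 -.0101 -.0383 .0569 0;.0108 -.0322 0 -.0101 -.0383 .0569 0;.0108 -.0322 0 -.0101 -.0383 .0569 0;.0108 -.0322 0 -.0101 -.0383 .0569 0;.0108 -.0322 0 -.0101 -.0383 .0569 0'; python3 -c "
from cell import monitor
from h import *
st=monitor.get_state();print(st['joint_positions'],st['ft_force'],need(st,sm+120*u,Rt(-.5)))"
```

```text
t: 2.17
tcp_pos: [342.0, 349.8, 222.7]
orientation: [-0.331, 2.809, -0.064]
ft_force: [1.1, 0.2, 0.3]
gripper_width: 87.1
t: 2.83
tcp_pos: [401.9, 162.9, 223.5]
orientation: [-0.76, 2.508, -0.082]
ft_force: [-0.2, 0.0, 0.3]
gripper_width: 87.2
[-0.66041982 -0.49383328 -0.02645646  2.32324789  0.30786166  0.86988496
  1.32644847] [-0.24811251  0.01231414  0.2543359 ] (array([ 0.0691, -0.1986, -0.014 ]), array([-0.0296, -0.095 ,  0.1103]))
```

```bash
python3 -m handwheel '.025 -.015 0 0 0 0 0;.018 -.025 0 0 0 0 0;.012 -.026 0 -.005 -.016 .0184 0;.012 -.026 0 -.005 -.016 .0184 0;.010 -.026 0 -.005 -.016 .0184 0;.008 -.026 -.01 -.005 -.016 .0184 0;.005 -.026 -.02 -.005 -.016 .0184 0;.004 -.023 -.02 -.005 -.016 .0184 0'
python3 - <<'E'
from cell import monitor,vision
from h import *
st=monitor.get_state();print(st['joint_positions'],need(st,sm+75*u,Rt(-.5)))
p=vision.capture("wrist"); cv2.imwrite("pics/w1.png",p["pixels"][:,:,::-1])
print(p["mtx"].round(1).tolist(),p["pose"].round(3).tolist())
for q in ("plug_head","sleeve_mid","coupler_mouth","plug_mid"):print(q,[(round(d["conf"],2),round(d["centre"][0]*512,1),round(d["centre"][1]*384,1)) for d in vision.spot_in(q,p)[:2]])
for k in (30,23,11,10): print(k,proj(p,sm+k*u))
E
```

```text
t: 3.5
tcp_pos: [496.7, -31.9, 173.1]
orientation: [-0.882, 2.374, -0.118]
ft_force: [0.6, 0.5, 0.3]
gripper_width: 87.1
[-0.65035767 -0.45932516  0.62125071  2.37372899  0.27085266  0.55242548
  2.09686913] (array([-0.0004,  0.0017, -0.0006]), array([0.0018, 0.0025, 0.0023]))
[[334.9, 0.0, 252.4], [0.0, 334.9, 189.8], [0.0, 0.0, 1.0]] [[-0.567, -0.437, -0.698, 363.317], [0.776, -0.569, -0.273, -95.111], [-0.278, -0.696, 0.662, 271.048], [0.0, 0.0, 0.0, 1.0]]
plug_head [(0.95, 257.5, 214.8), (0.68, 263.9, 140.0)]
sleeve_mid [(0.55, 253.8, 189.3)]
coupler_mouth [(0.68, 258.0, 216.2), (0.65, 260.2, 140.8)]
plug_mid [(0.64, 254.9, 214.0)]
30 [256.35768785 222.7330704 ]
23 [256.268931   218.77331543]
11 [256.12950909 212.5532144 ]
10 [256.11855292 212.06442096]
```

View pics/w1.png

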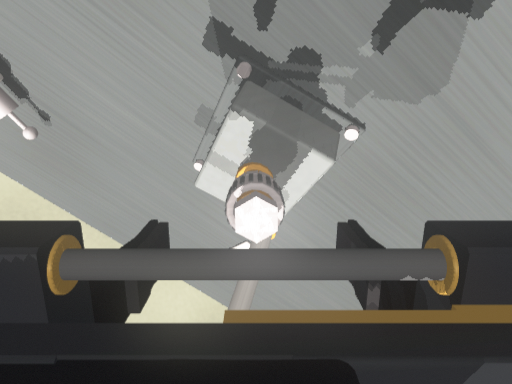

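The wrist view shows the hex head at about (256,219), which matches the predicted projection to within about 2 px. Its flats face left and right, along the jaw direction. I go down the axis and grip.

```bash
python3 -m handwheel '.0052 .0014 -.0078 0 0 0 0;.0052 .0014 -.0078 0 0 0 0;.0052 .0013 -.0077 0 0 0 0;.0052 .0013 -.0077 0 0 0 0;.0052 .0013 -.0078 0 0 0 0;.0052 .0014 -.0078 0 0 0 0;.0052 .0014 -.0078 0 0 0 0;.0052 .0013 -.0077 0 0 0 0'; python3 -m handwheel '0 0 0 0 0 0 1;0 0 0 0 0 0 1;0 0 0 0 0 0 1;0 0 0 0 0 0 1;0 0 0 0 0 0 1;0 0 0 0 0 0 1;0 0 0 0 0 0 1;0 0 0 0 0 0 1' 40
python3 - <<'E'
from cell import monitor,vision
from h import *
st=monitor.get_state();print(st['joint_positions'],st['ft_force'],st['ft_force']@u,st['torque'],need(st,sm,Rt(-.5)))
for a in (.3,.4): print(need(st,sm,Rt(-.5+a)))
s=vision.capture("side"); cv2.imwrite("pics/s2.png",cv2.resize(s["pixels"][120:320,130:390,::-1],None,fx=3,fy=3,interpolation=2))
E
```

```text
t: 4.42
tcp_pos: [538.5, -17.5, 111.5]
orientation: [-0.886, 2.374, -0.117]
ft_force: [-0.6, -0.3, -0.4]
gripper_width: 87.2
t: 5.08
tcp_pos: [538.4, -19.8, 111.5]
orientation: [-0.882, 2.375, -0.118]
ft_force: [5.7, -10.2, 4.3]
gripper_width: 41.4
[-0.88333503 -0.23778213  0.88821737  2.36921652  0.11967915  0.32749712
  2.22771061] [  5.6879606  -10.21075904   4.29345354] 1.5661122472657758 [-1.87426481 -1.05008921 -1.53476247] (array([-0.0001, -0.0013, -0.0004]), array([0.0017, 0.0014, 0.0028]))
(array([-0.0001, -0.0013, -0.0004]), array([ 0.1701,  0.0373, -0.2428]))
(array([-0.0001, -0.0013, -0.0004]), array([ 0.2263,  0.0493, -0.3247]))
```

View pics/s2.png

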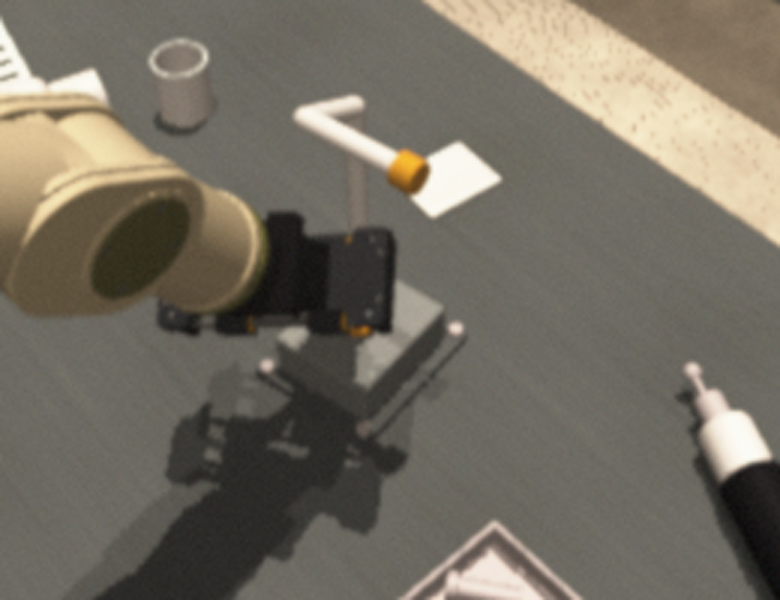

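Sleeve gripped at 41.4 mm opening, with about 10 N of sideways load, so I relieve that. Then I turn 0.42 rad clockwise and push back gently to test.

```bash
cat > q.py <<'E'
from cell import monitor
from h import *
st=monitor.get_state(); g=st["tcp_pos"]+18.7*u
Rm=R.from_rotvec(st["orientation"]).as_matrix(); Rl=Rt(0).T@Rm
print(st['joint_positions'].round(3),"F.u",round(st['ft_force']@u,1),"F",st['ft_force'].round(1),"M.u",round(st['torque']@u,2))
print("axial",round((g-sm)@u,2),"lat",((g-sm)-((g-sm)@u)*u).round(1),"angle a",round(np.arctan2(Rl[1,0],Rl[0,0]),3),"tilt",np.arccos(-Rm[:,2]@u).round(3))
E
python3 -m handwheel '.0008 -.0016 .0006 0 0 0 1;0 0 0 .0589 .0127 -.086 1;0 0 0 .0589 .0127 -.086 1;0 0 0 .0589 .0127 -.086 1;0 0 0 .0589 .0127 -.086 1;.0008 .0002 -.0012 0 0 0 1;.0008 .0002 -.0012 0 0 0 1;0 0 0 0 0 0 1' >/dev/null; python3 q.py
```

```text
[-0.809 -0.196  0.828  2.362 -0.021  0.319  1.936] F.u 24.5 F [-14.7  -1.5  19.6] M.u -0.11
axial -2.5 lat [1.  0.6 0.8] angle a -0.081 tilt 0.001
```

```bash
python3 -m handwheel '.0008 .0002 -.0012 0 0 0 1;.0008 .0002 -.0012 0 0 0 1;0 0 0 0 0 0 1;0 0 0 0 0 0 1;0 0 0 0 0 0 1;0 0 0 0 0 0 1;0 0 0 0 0 0 1;0 0 0 0 0 0 1' >/dev/null; python3 q.py
python3 - <<'E'
from cell import vision
import cv2
p=vision.capture("wrist"); cv2.imwrite("pics/w2.png",p["pixels"][:,:,::-1])
E
```

```text
[-0.827 -0.186  0.847  2.362 -0.037  0.31   1.949] F.u -8.0 F [ 7.9 -0.5 -4.4] M.u -0.57
axial -5.81 lat [0.6 0.5 0.5] angle a -0.08 tilt 0.002
```

View pics/w2.png

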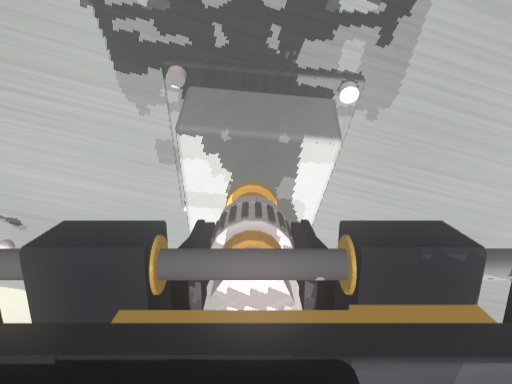

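```bash
python3 q.py
python3 - <<'E'
from cell import vision
from h import *
p=vision.capture("wrist"); im=p["pixels"][:,:,::-1].copy()
l=np.array([.6,.5,.5])
def circ(k,r,c):
    e=np.cross(u,yc); pts=np.array([proj(p,sm+l+k*u+r*(np.cos(t)*yc+np.sin(t)*e)) for t in np.linspace(0,6.28,60)]); cv2.polylines(im,[np.round(pts*8).astype(int)],True,c,1,cv2.LINE_AA,3)
circ(10,20,(0,0,255)); circ(4,20,(0,255,0)); circ(12,13.5,(255,0,0))
circ(-30,20,(0,0,255)); circ(-36,20,(0,255,0)); circ(30,13,(255,0,255)); circ(39,13,(255,255,0))
cv2.imwrite("pics/w3.png",cv2.resize(im[150:350,150:350],None,fx=3,fy=3,interpolation=2))
E
```

```text
[-0.827 -0.186  0.847  2.362 -0.037  0.31   1.949] F.u -8.3 F [ 8.2 -0.5 -4.6] M.u -0.49
axial -5.81 lat [0.6 0.5 0.5] angle a -0.08 tilt 0.002
```

View pics/w3.png

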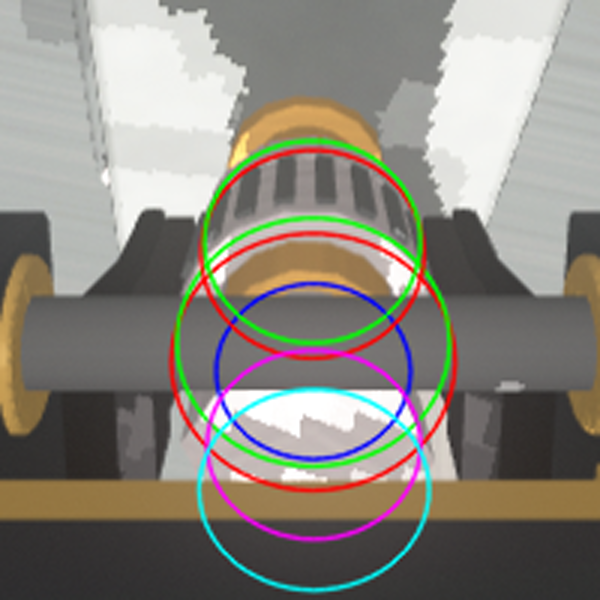

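```bash
python3 -m handwheel '.0006 .0001 -.0008 0 0 0 1;.0005 .0001 -.0008 0 0 0 1;.0006 .0001 -.0009 0 0 0 1;0 0 0 0 0 0 1;0 0 0 0 0 0 1;0 0 0 0 0 0 1;0 0 0 0 0 0 1;0 0 0 0 0 0 1' | grep -E 't:|width|force'; python3 q.py
```

```text
t: 7.23
ft_force: [-5.9, 0.3, 10.7]
gripper_width: 38.9
[-0.846 -0.177  0.869  2.362 -0.056  0.303  1.967] F.u 12.0 F [-5.9  0.3 10.7] M.u -0.8
axial -8.64 lat [0.5 0.7 0.5] angle a -0.079 tilt 0.001
```

```bash
python3 -m handwheel '.0003 .0001 -.0004 0 0 0 1;.0003 .0001 -.0004 0 0 0 1;.0002 0 -.0004 0 0 0 1;0 0 0 0 0 0 1;0 0 0 0 0 0 1;0 0 0 0 0 0 1;0 0 0 0 0 0 1;0 0 0 0 0 0 1' | grep -E 't:|width|force'; python3 q.py;  python3 - <<'E'
from cell import vision
from h import *
p=vision.capture("wrist"); cv2.imwrite("pics/w4.png",cv2.resize(p["pixels"][150:350,130:380,::-1],None,fx=3,fy=3,interpolation=2))
E
```

```text
t: 7.9
ft_force: [-27.3, -2.9, 34.0]
gripper_width: 39.3
[-0.856 -0.174  0.88   2.361 -0.065  0.301  1.976] F.u 43.5 F [-27.3  -2.9  34. ] M.u -0.72
axial -9.69 lat [0.6 0.6 0.5] angle a -0.078 tilt 0.001
```

View pics/w4.png

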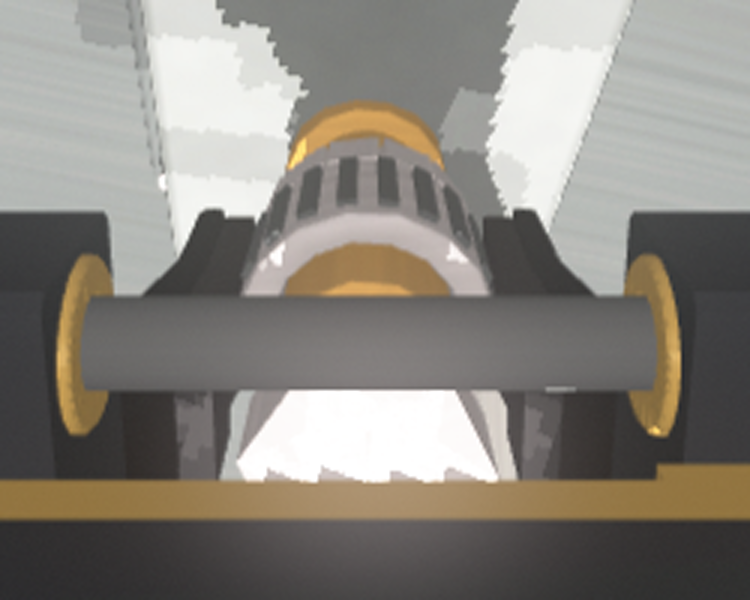

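Run:
```python
from cell import vision
from h import *
p=vision.capture("wrist"); l=np.array([.6,.6,.5]); e=np.cross(u,yc)
def top(k,r):
    pts=np.array([proj(p,sm+l+k*u+r*(np.cos(t)*yc+np.sin(t)*e)) for t in np.linspace(0,6.28,121)])
    return "k%d r%.1f: top %.1f bottom %.1f width %.1f (crop top %.0f, w %.0f)"%(k,r,pts[:,1].min(),pts[:,1].max(),np.ptp(pts[:,0]),(pts[:,1].min()-150)*3,np.ptp(pts[:,0])*3)
for k,r in [(10,20),(2,20),(-30,20),(-38,20),(12,13.5),(30,15),(39,15)]: print(top(k,r))
```

```text
k10 r20.0: top 230.9 bottom 318.5 width 97.2 (crop top 243, w 292)
k2 r20.0: top 223.8 bottom 307.4 width 92.0 (crop top 221, w 276)
k-30 r20.0: top 201.7 bottom 272.3 width 75.9 (crop top 155, w 228)
k-38 r20.0: top 197.4 bottom 265.4 width 72.7 (crop top 142, w 218)
k12 r13.5: top 248.1 bottom 308.0 width 66.5 (crop top 294, w 200)
k30 r15.0: top 266.3 bottom 340.9 width 84.8 (crop top 349, w 254)
k39 r15.0: top 279.9 bottom 359.2 width 91.5 (crop top 390, w 274)
```

Sleeve rim rows (about 210 and 140 in the crop) match the fully-back projections (221 and 142), and the force rose to 43 N at the stop. So the sleeve is fully back and the plug is popped. Next I release, then back up the axis while returning to the hex-flat angle.

```bash
python3 -m handwheel '0 0 0 0 0 0 0;0 0 0 0 0 0 0;0 0 0 0 0 0 0;0 0 0 0 0 0 0;0 0 0 0 0 0 0;0 0 0 0 0 0 0;0 0 0 0 0 0 0;0 0 0 0 0 0 0' | tail -2;python3 q.py; python3 -m handwheel '-.0031 -.0007 .0046 0 0 0 0;-.0031 -.0007 .0046 0 0 0 0;-.0031 -.0007 .0046 0 0 0 0;-.0031 -.0007 .0046 -.0589 -.0127 .086 0;-.0031 -.0007 .0046 -.0589 -.0127 .086 0;-.0031 -.0007 .0046 -.0589 -.0127 .086 0;-.0031 -.0007 .0046 -.0589 -.0127 .086 0;-.0031 -.0006 .0045 0 0 0 0' >/dev/null; sed -i 's/-23\*u$/-23*u+np.array([.6,.6,.5])/' h.py; python3 q.py
python3 - <<'E'
from cell import vision
from h import *
p=vision.capture("wrist"); cv2.imwrite("pics/w5.png",cv2.resize(p["pixels"][150:350,130:380,::-1],None,fx=3,fy=3,interpolation=2))
e=np.cross(u,yc)
for k,r in [(10,20),(2,20),(-30,20),(-38,20),(12,13.5),(30,15),(39.5,15)]:
    pts=np.array([proj(p,sm+k*u+r*(np.cos(t)*yc+np.sin(t)*e)) for t in np.linspace(0,6.28,121)])
    print(k,r,"crop top %.0f bot %.0f w %.0f"%((pts[:,1].min()-150)*3,(pts[:,1].max()-150)*3,np.ptp(pts[:,0])*3))
E
```

```text
ft_force: [0.3, -0.4, -0.9]
gripper_width: 82.9
[-0.856 -0.172  0.879  2.362 -0.064  0.299  1.975] F.u -0.8 F [ 0.3 -0.4 -0.9] M.u 0.02
axial -10.33 lat [-0.   0.5  0.1] angle a -0.08 tilt 0.003
[-0.75  -0.343  0.737  2.374  0.224  0.433  2.141] F.u -0.0 F [0.5 0.2 0.4] M.u -0.08
axial 34.68 lat [-0.3 -0.2 -0.3] angle a -0.505 tilt 0.002
10 20 crop top 152 bot 359 w 222
2 20 crop top 139 bot 339 w 213
-30 20 crop top 99 bot 272 w 183
-38 20 crop top 90 bot 258 w 177
12 13.5 crop top 191 bot 332 w 151
30 15 crop top 219 bot 390 w 186
39.5 15 crop top 241 bot 422 w 198
```

View pics/w5.png

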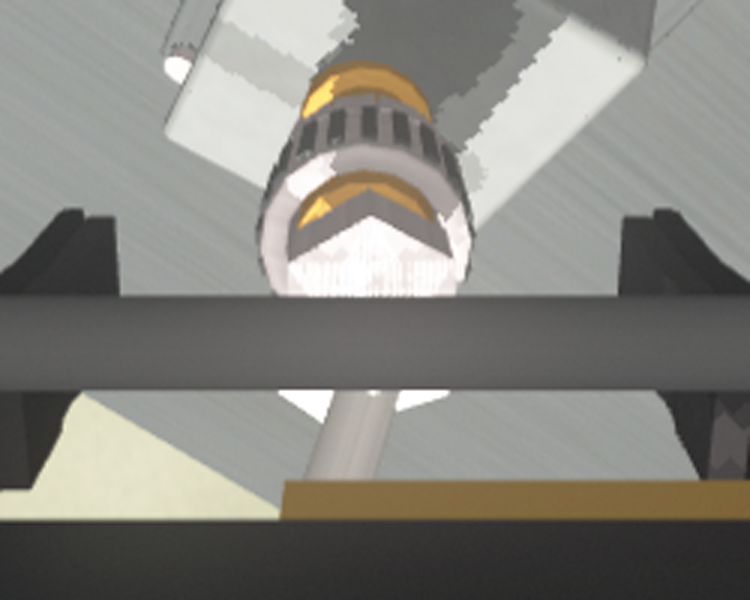

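The hex flats are vertical at crop columns 288 and 455, square to the jaws and centred between the fingers. The exposed brass width indicates the sleeve is home. I close on the head, then draw 50 mm along the axis, starting slowly.

```bash
python3 -m handwheel '0 0 0 0 0 0 1;0 0 0 0 0 0 1;0 0 0 0 0 0 1;0 0 0 0 0 0 1;0 0 0 0 0 0 1;0 0 0 0 0 0 1;0 0 0 0 0 0 1;0 0 0 0 0 0 1' 45 |tail -2; python3 q.py; python3 -m handwheel '0 0 0 0 0 0 1;0 0 0 0 0 0 1;-.0011 -.0002 .0016 0 0 0 1;-.0011 -.0002 .0016 0 0 0 1;-.0011 -.0003 .0017 0 0 0 1;0 0 0 0 0 0 1;0 0 0 0 0 0 1;0 0 0 0 0 0 1' |tail -2; python3 q.py
```

```text
ft_force: [-0.0, 0.4, 0.4]
gripper_width: 41.5
[-0.75  -0.341  0.737  2.373  0.221  0.432  2.138] F.u 0.3 F [-0.   0.4  0.4] M.u -0.06
axial 34.29 lat [-0.4 -0.2 -0.3] angle a -0.5 tilt 0.003
ft_force: [-0.7, -0.8, -2.2]
gripper_width: 25.6
[-0.733 -0.359  0.717  2.374  0.232  0.45   2.128] F.u -1.3 F [-0.7 -0.8 -2.2] M.u -0.06
axial 40.29 lat [-0.5 -0.2 -0.3] angle a -0.499 tilt 0.003
```

Head gripped at 25.6 mm, and the pull shows only about the plug's weight. I draw it out.

```bash
python3 -m handwheel '-.003 -.0006 .0043 0 0 0 1;-.003 -.0006 .0043 0 0 0 1;-.003 -.0007 .0043 0 0 0 1;-.003 -.0006 .0043 0 0 0 1;-.003 -.0007 .0043 0 0 0 1;-.003 -.0006 .0043 0 0 0 1;-.003 -.0007 .0043 0 0 0 1;-.003 -.0006 .0043 0 0 0 1' |tail -2; python3 q.py
python3 - <<'E'
from cell import vision,monitor
from h import *
s=vision.capture("side"); 
print(vision.spot_in("plug_mid",s)[:1],[proj(s,monitor.get_state()["tcp_pos"]-k*u).round() for k in (0,18.7,40)])
cv2.imwrite("pics/s3.png",cv2.resize(s["pixels"][140:290,150:350,::-1],None,fx=4,fy=4,interpolation=2))
E
```

```text
ft_force: [-1.2, 0.3, -2.2]
gripper_width: 25.8
[-0.609 -0.468  0.577  2.371  0.245  0.573  2.113] F.u -1.2 F [-1.2  0.3 -2.2] M.u -0.06
axial 83.16 lat [-0.6 -0.1 -0.4] angle a -0.5 tilt 0.002
[{'centre': [0.491, 0.6018], 'conf': 0.44}] [array([226., 215.]), array([229., 216.]), array([233., 218.])]
```

View pics/s3.png

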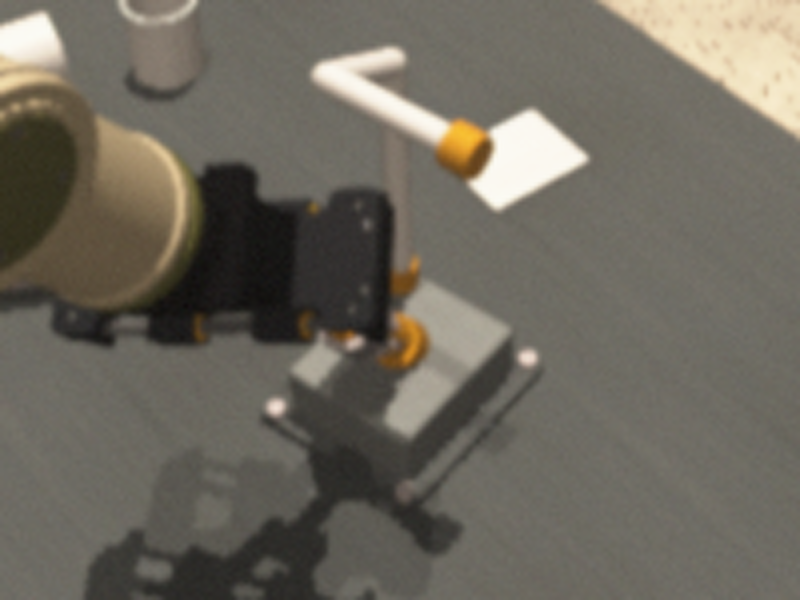

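```bash
python3 -m handwheel '-.0043 .0195 0 0 0 0 1;-.0043 .0195 0 0 0 0 1;-.0043 .0195 0 0 0 0 1;0 .03 .006 0 0 0 1;0 .03 .006 0 0 0 1;0 .03 .006 0 0 0 1;0 .03 .004 -.0215 .0995 0 1;0 .03 .004 -.0215 .0995 0 1' ; python3 -m handwheel '0 .03 0 -.0215 .0995 0 1;0 .03 0 -.0215 .0995 0 1;0 .03 0 -.0215 .0995 0 1;0 .02 0 -.0215 .0995 0 1;0 .01 0 0 0 0 1;0 0 0 0 0 0 1;0 0 0 0 0 0 1;0 0 0 0 0 0 1';  python3 - <<'E'
from cell import vision,monitor
from h import *
st=monitor.get_state();Rm=R.from_rotvec(st["orientation"]).as_matrix();print(st["joint_positions"].round(2),Rm[:,2],"fix",np.cross(Rm[:,2],[0,0,-1]),(np.array([464,296,100])-st["tcp_pos"]).round(1))
s=vision.capture("side");t=vision.capture("top")
print([vision.spot_in(q,s)[:1] for q in ("plug_mid","dish")])
n=st["tcp_pos"]+41*Rm[:,2]; print("nose",n,proj(s,n),proj(t,n))
m=[vision.trace("dish",p) for p in (s,t)]
for p,a in zip((s,t),m):
  if a: ys,xs=np.nonzero(a[0]["region"]);print(a[0]["conf"],xs.min(),xs.max(),ys.min(),ys.max(),plane(p,((xs.min()+xs.max())/2,(ys.min()+ys.max())/2),25))
c=proj(s,n).astype(int)
cv2.imwrite("pics/s4.png",cv2.resize(s["pixels"][max(c[1]-75,0):c[1]+75,max(c[0]-100,0):c[0]+100,::-1],None,fx=4,fy=4,interpolation=2)); print(c)
E
```

```text
t: 12.15
tcp_pos: [477.4, 178.9, 204.2]
orientation: [-0.957, 2.571, -0.083]
ft_force: [1.6, -1.4, -0.7]
gripper_width: 25.4
t: 12.82
tcp_pos: [479.0, 296.5, 205.1]
orientation: [-1.094, 2.944, -0.004]
ft_force: [0.8, -0.3, -1.7]
gripper_width: 25.6
[-0.7   0.2   0.07  1.66 -0.01  1.28  1.66] [ 0.00126846 -0.00219156 -0.99999679] fix [0.00219156 0.00126846 0.        ] [ -15.    -0.5 -105.1]
[[{'centre': [0.2812, 0.375], 'conf': 0.46}], [{'centre': [0.2994, 0.501], 'conf': 0.77}]]
nose [479.07961312 296.4416381  164.08749899] [150.34052954 152.93090348] [134.92162341 250.46628561]
0.66 127 179 171 212 [457.68486721 296.48775463  25.        ]
0.78 125 174 230 282 [461.03728316 290.84212192  25.        ]
[150 152]
```

View pics/s4.png

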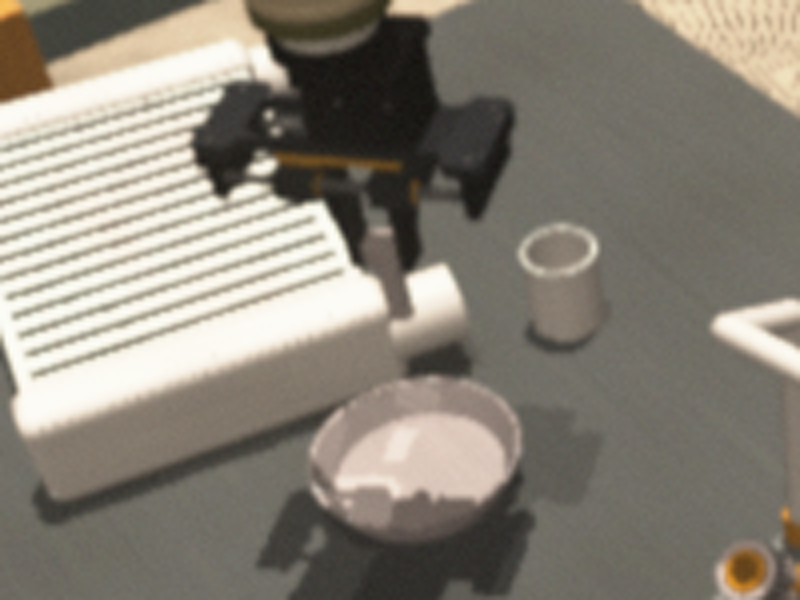

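The picture shows the plug hanging straight between the fingers, nose at crop (400,312), over the far side of the dish; the coupler at bottom right is empty. I lower it over the dish centre (about 463,295).

```bash
python3 -m handwheel '-.004 0 -.018 .0022 .0013 0 1;-.004 0 -.018 0 0 0 1;-.004 0 -.018 0 0 0 1;-.004 0 -.018 0 0 0 1;0 0 -.018 0 0 0 1;0 0 -.018 0 0 0 1;0 0 -.018 0 0 0 1;0 0 -.016 0 0 0 1'; python3 -m handwheel '0 0 -.003 0 0 0 1;0 0 -.003 0 0 0 1;0 0 -.002 0 0 0 1;0 0 0 0 0 0 1;0 0 0 0 0 0 1;0 0 0 0 0 0 1;0 0 0 0 0 0 1;0 0 0 0 0 0 1'
```

```text
t: 13.78
tcp_pos: [462.9, 297.5, 62.0]
orientation: [1.095, -2.943, -0.001]
ft_force: [0.3, 0.2, -2.7]
gripper_width: 25.7
t: 14.45
tcp_pos: [463.3, 297.9, 55.2]
orientation: [1.095, -2.943, -0.001]
ft_force: [-0.7, 0.0, -1.9]
gripper_width: 25.4
```

```bash
python3 -m handwheel '0 0 -.001 0 0 0 1;0 0 -.001 0 0 0 1;0 0 -.001 0 0 0 1;0 0 -.001 0 0 0 1;0 0 0 0 0 0 1;0 0 0 0 0 0 1;0 0 0 0 0 0 1;0 0 0 0 0 0 1'; python3 -m handwheel '0 0 -.001 0 0 0 1;0 0 -.001 0 0 0 1;0 0 -.001 0 0 0 1;0 0 0 0 0 0 1;0 0 0 0 0 0 1;0 0 0 0 0 0 1;0 0 0 0 0 0 1;0 0 0 0 0 0 1'
```

```text
t: 15.12
tcp_pos: [463.9, 298.4, 52.6]
orientation: [-1.096, 2.944, 0.002]
ft_force: [-3.1, -2.2, 13.5]
gripper_width: 25.1
t: 15.78
tcp_pos: [465.7, 299.4, 52.1]
orientation: [-1.094, 2.94, 0.004]
ft_force: [-5.1, -3.3, 32.4]
gripper_width: 25.4
```

```bash
python3 -m handwheel '0 0 .0015 0 0 0 1;0 0 .0015 0 0 0 1;0 0 .0015 0 0 0 1;0 0 0 0 0 0 1;0 0 0 0 0 0 1;0 0 0 0 0 0 1;0 0 0 0 0 0 1;0 0 0 0 0 0 1'
python3 - <<'E'
from cell import vision,monitor
from h import *
p=vision.capture("wrist"); s=vision.capture("side")
cv2.imwrite("pics/w6.png",np.hstack([cv2.resize(p["pixels"][:,:,::-1],(400,300)),cv2.resize(s["pixels"][110:230,70:230,::-1],(400,300),interpolation=2)]))
E
```

```text
t: 16.45
tcp_pos: [463.1, 297.8, 52.4]
orientation: [1.095, -2.943, -0.001]
ft_force: [0.4, 0.1, 3.1]
gripper_width: 25.3
```

View pics/w6.png

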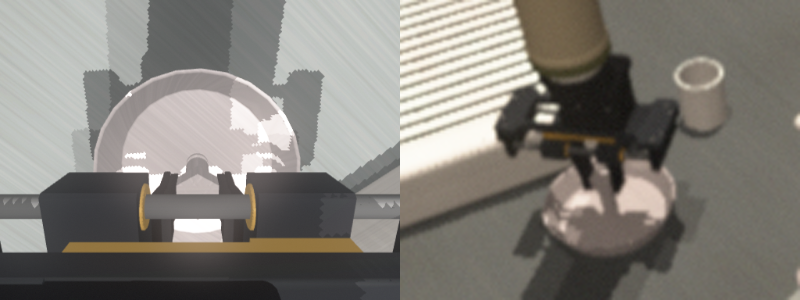

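The plug stands on the dish floor near its centre with about 3 N contact. I release gently and retreat straight up.

```bash
python3 -m handwheel '0 0 0 0 0 0 .7;0 0 0 0 0 0 .68;0 0 0 0 0 0 .65;0 0 0 0 0 0 .6;0 0 0 0 0 0 .5;0 0 0 0 0 0 .4;0 0 0 0 0 0 .3;0 0 0 0 0 0 .2' 5; python3 -m handwheel '0 0 0 0 0 0 .2;0 0 0 0 0 0 .2;0 0 .005 0 0 0 .2;0 0 .01 0 0 0 .2;0 0 .015 0 0 0 .2;0 0 .02 0 0 0 .2;0 0 .02 0 0 0 .2;0 0 .02 0 0 0 .2'; python3 -m handwheel '0 0 .02 0 0 0 .2;-.01 -.03 .02 0 0 0 .2;-.01 -.03 .01 0 0 0 .2;0 -.03 0 0 0 0 .2;0 -.03 0 0 0 0 .2;0 -.03 0 0 0 0 .2;0 0 0 0 0 0 .2;0 0 0 0 0 0 .2';python3 - <<'E'
from cell import vision,monitor
from h import *
s=vision.capture("side")
print(vision.spot_in("plug_mid",s)[:1],[(q,np.array(d["centre"])*[512,384]) for q in ("tube","offcut","grinder") for d in vision.spot_in(q,s)[:1]])
cv2.imwrite("pics/s5.png",cv2.resize(s["pixels"][110:290,70:310,::-1],None,fx=3.3,fy=3.3,interpolation=2))
E
```

```text
t: 17.22
tcp_pos: [463.1, 297.8, 52.3]
orientation: [1.095, -2.943, -0.001]
ft_force: [0.5, 0.2, -0.6]
gripper_width: 53.6
t: 17.88
tcp_pos: [463.2, 297.8, 144.3]
orientation: [1.095, -2.943, -0.001]
ft_force: [0.5, 0.5, -1.0]
gripper_width: 69.5
t: 18.55
tcp_pos: [443.5, 146.5, 193.5]
orientation: [-1.091, 2.946, 0.001]
ft_force: [-0.4, 0.6, -0.3]
gripper_width: 69.7
[{'centre': [0.2941, 0.4849], 'conf': 0.59}] [('tube', array([188.3136, 139.008 ])), ('offcut', array([279.1936, 178.0992])), ('grinder', array([389.3248, 294.7968]))]
```

View pics/s5.png

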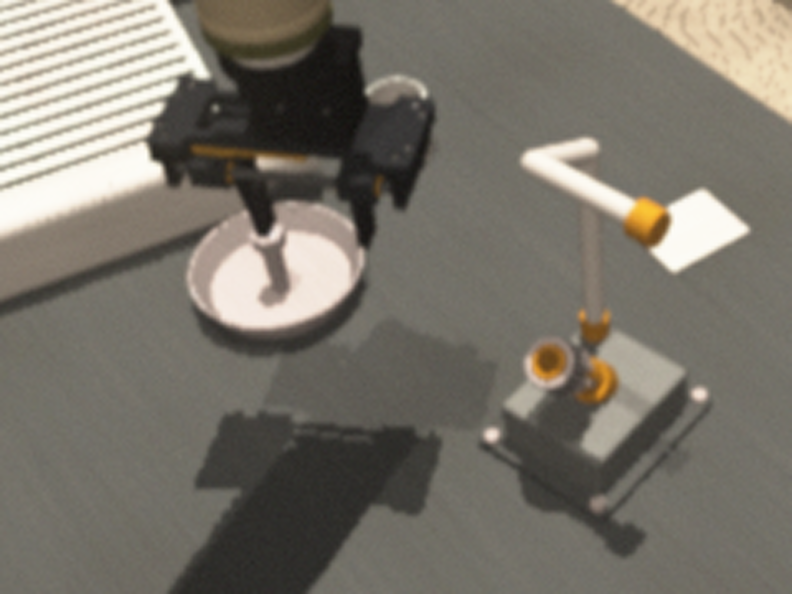

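The plug stands upright near the dish centre at crop (270,260). The coupler is empty and its sleeve sits flush around the brass mouth at (550,362), so it is home. The tool is clear.

```bash
python3 -c "
from cell import finish_job
print(finish_job())"
```

```text
the job is handed in; nothing more can be done
None
```

The job is handed in at about 18.6 s of the 54 s allowed. The plug is standing upright on its nose near the middle of the round dish.

**What I did:** I gripped the sleeve along its tilted axis and turned it about 0.42 rad clockwise. I then pushed it back to its stop, where the force rose from 12 N (about its spring force) to 43 N. I let go, gripped the hexagon head across its flats and drew the plug out; only about its own weight showed. I set it down with light contact (about 32 N at most, eased to 3 N), then opened the gripper and moved away.

**Last checks:**
- **Final side picture:** it shows the plug upright in the dish and the coupler empty. The sleeve looks home around the brass mouth, and the gripper is clear. The riser and offcut look untouched.
- **Grinder and offcut:** the network puts both within about 2–3 px of where they started.

**What disagreed or stayed unsure:**
- **Tube:** the network's centre for it moved about 11 px, but the gripper hid most of it in that picture. I never went near it.
- **Slide:** the force along the axis read −8 N part-way through, which I could not explain. It was normal again at the stop.
- **Pop-up and sleeve return:** the wrist pictures were ambiguous about the plug's height after it popped up. The free pull settled that, but "sleeve home" rests on pictures alone.
- **Set-down height:** the plug touched the floor about 7 mm higher than I had calculated, so it sat lower in the fingers than I assumed.

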